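Set the running fit of a rack stop's bar

TASK

On the grey rack stop, pull the sprung stop bar out by its black tab as far as it goes, then turn the square-headed thumbscrew on top clockwise until it seats, and back it off a quarter turn so that the bar is left at a running fit. Finish while still gripping the thumbscrew at that setting, holding it steady so that a colleague can try the bar; the bar stays drawn out, and the beaker, the brown bottle and the small white slide box nearby are not disturbed.

Things in the scene. Friction and masses are not known exactly. Their poses are not given: they have to be found in the camera images.
- rack_stop: Fixed bench stop: aluminium foot plate 84 x 110 x 8 mm, grey block 56 x 70 x 38 mm on it (block top 46 mm above the work surface). Origin: underside of the plate, at its centre, on the thumbscrew's vertical axis. Its y runs along the 110 mm side, parallel to the stop bar, which is drawn out towards -y. Yaw within 0.3 rad of the world axes: the tab is on the robot's right of the block.
- pull_tab (a point): Centre of the black upright tab on the end of the stop bar: 24 mm wide (rack_stop x), 12 mm thick (rack_stop y, the pull direction), 34 mm high; centre 30 mm and top 47 mm above the work surface. Grip it from above across the 24 mm. With the bar in, it is 70 mm from the thumbscrew axis and 35 mm from the block's face.
- stop_bar (a joint): How far the stop bar is drawn out, in m: 0 fully in, 0.040 at its stop (rigid), along rack_stop's -y. A return spring pulls inwards with 1 N (in) to 2.6 N (out), but the bar rubs in its guide with 5 N, so it stays where it is let go; drawing it takes up to about 8 N.
- screw_head (a point): Square black grip of the thumbscrew, 30 x 30 x 30 mm, edges rounded 4 mm, a small steel pointer line on top towards its +x. Origin: its centre, on the screw's axis, 67 mm above the work surface (grip from 52 to 82 mm). z is up; x and y are normal to its flats. It turns without rising or sinking. Grip it from above across two facing flats; regrip at any quarter turn.
- thumbscrew (a joint): Angle of the thumbscrew in rad, growing as it is screwed in (clockwise seen from above). It is seated (rigid stop) at 3.0; a quarter turn back from there is 1.43. It starts between 0.2 and 1.8. Turning it takes about 0.06 N m until it seats, and it stays where it is let go.
- beaker: Bystander: white plastic beaker, 45 mm across, 54 mm high, loose. Origin at the centre of its underside.
- oil_bottle: Bystander: small brown bottle with a black cap, 28 mm across, 66 mm high, loose. Origin at the centre of its underside.
- slide_box: Bystander: small white box of slides, 79 x 31 x 24 mm, loose, lying flat. Origin at the centre of its underside. Behind it, to the left of the rack stop, stands a tall fixed instrument with a boxy light grey case (front at about x = 0.53 m, from y = 0.12 to 0.52 m, taller than the gripper's working height): swing the arm in front of it.

How it is judged:
By the outcome, as a careful person would: the job done as asked, in the order asked, and still so for the second after the job is handed in, while the arm keeps its last pose, push and grip.
It also fails if it takes over 61 s, if anything falls off the work surface, if the arm or the gripper's body presses on something with over 40 N, if the wrist force passes 120 N, or if a joint passes its speed limit or range.

ROBOT

A 6-joint arm with a two-finger parallel gripper is mounted at the origin on a cart in front of the work surface, level with it; the furniture and walls round the work are solid. World frame = base frame: x ahead of the robot, y to its left, z up, the work surface at z = 0. Lengths are in mm, angles in rad, forces in N, time in s.
With the tool pointing down it reaches from about 325 to 925 mm from the base axis. Payload 3.1 kg.
Tool frame: the origin (TCP) lies midway between the tips of the shut fingers; the grasp point (between the pads) lies 19 mm behind it; z points along the fingers, y is the line along which they close (so a half turn about z gives the same grasp; the last joint's range is limited). The gripper opens to 85 mm and grips with 20 to 120 N. Pads are 22 mm wide; open, the fingers measure 114 mm over their backs; the gripper's body (76 mm by 85 mm) begins 54 mm behind the grasp point. The pads swing forward as they close: fully open they stand 13 mm farther back than shut.
Start: joints at [1.228, 0.217, 1.613, -0, 1.311, -0.112], TCP at [142.953, 608.444, 203.7] pointing down, gripper open.
Joint ranges: [-2.75, 2.75], [-0.78, 2.1], [0.31, 2.55], [-1.13, 4.27], [0.13, 2.63], [-2.58, 2.58]. Speed limits (rad/s): [2.79, 2.79, 3.14, 3.14, 3.14, 3.14].

INTERFACE

Orientations are given as [roll, pitch, yaw] about the fixed x, y, z axes, in that order (R = Rz(yaw) Ry(pitch) Rx(roll)).
In Python, from bench import * gives the robot as it stands.
- The arm moves only by the shell command python3 -m pendant 'ROWS' [OPENING] [FORCE]. ROWS is JSON, a list of rows, each a list of 6 numbers: the shift along the tool's x, y, z in units of 40 mm (1.0 is 40 mm), then the turn, a rotation vector about the tool's x, y, z in units of 10 degrees (1.0 is 10 degrees). In form: [[dx, dy, dz, wx, wy, wz], ...]. A call has exactly 5 rows; each row is the pose to reach, as a shift and turn from the pose commanded when the call began, along the tool's axes at that moment; what a row does not reach only later rows make up. A row lasts 1/8 s, in which the tool goes at most 62.5 mm and 10.7 degrees, less where a joint would pass 70% of its speed; a pose out of reach is approached as far as the arm can. A call with a gripper value outside its range is refused whole. OPENING is the closure, from 0 (fully open) to 1 (shut), set as the call begins (- or left out, the last holds). The fingers move at their own pace and stop on an object; FORCE is the grip in N (left out, the last holds). Time passes only in rows, so rows that repeat a pose let the fingers close, or fill a call up. It gives the time, the measured TCP pose, the force, the opening and the grip force at its end, in the units of the state.
- observe(): the state, without advancing time (a new reading comes with each control period).
- snapshot(name): name is "side" or "top" or "wrist"; returns a dict with "color" (384x512x3 uint8, red, green, blue), "fx", "fy", "cx", "cy" (pixels), "dist_coeffs" ([k1, k2, p1, p2, k3] as OpenCV has them; the pictures are not rectified), "eye" and "orientation" of the camera in the world; the wrist camera has in their place "T_tool_cam" (4x4, takes a point from camera to tool coordinates, whose origin is the TCP and whose axes are the flange's). Camera axes: x right, y down, z forward; pixel columns grow to the right and rows downward; lengths in mm; the calibration is good to about 2 mm. A picture is of the moment at which its call begins: read the wrist's pose just before it. There is no depth.
- sign_off(): hands the job in; it is judged then, once.
The state is a dict: "time": time; "joint_positions": joint angles; "joint_vel": joint speeds; "tau": joint torques, N m; "ee_pos": TCP position; "eef_rot": TCP orientation; "wrist_force": force on the tool from outside, world axes, zero at the start; "torque": the same for the moment, N m; "finger_gap": opening from 0.0 (shut) to 1.0 (fully open); "grasp_force": force on a finger pad.
Only numpy, scipy, OpenCV 4.12 (cv2) and the standard library are available. Lean on these libraries where they do the work, as an engineer would, in place of code of your own. Each camera call takes 0.05 s, during which the arm holds its last target. There are 200 camera calls.

## Working session

There is one attempt and no reset: what is moved stays moved. The work goes in short steps, Python scripts to look and compute and a shell command to move; the robot and the scene stay as the last step left them, time stands still between calls to the robot, and variables do not carry over. Pictures are saved under pics/ and viewed, at most 10 in all, crops included, and the job is handed in when it is done.

```bash
ls; mkdir -p pics; python3 - <<'E'
from bench import *
import cv2
print(observe())
for n in("side","top"):
    s=snapshot(n); cv2.imwrite(f"pics/{n}0.png",s["color"][:,:,::-1]); print({k:v for k,v in s.items() if k!="color"})
E
```

```text
pics
{'time': 0.0, 'joint_positions': array([ 1.22780292e+00,  2.17759193e-01,  1.61491873e+00,  1.03722772e-05,
        1.31129071e+00, -1.12181712e-01]), 'joint_vel': array([-0.00018917, -0.00010022,  0.00030517, -0.00074345,  0.00048826,
        0.00064973]), 'tau': array([-7.83177597e-05, -3.96845055e+01, -3.03853762e+01, -1.88543613e-04,
        9.74967872e-03,  1.25342723e-05]), 'ee_pos': array([142.64910453, 607.60864845, 202.37326363]), 'eef_rot': array([-3.13923273e+00, -2.75938367e-04,  2.91077796e+00]), 'wrist_force': array([-0.55133622,  0.17268843,  0.98797186]), 'torque': array([-0.01788037, -0.04854947,  0.0309986 ]), 'grasp_force': 0.0, 'finger_gap': 0.9973071151467674}
{'fx': 384.0466511002627, 'fy': 384.0466511002627, 'cx': 253.63614344430016, 'cy': 191.1332214857562, 'dist_coeffs': array([-0.04807629,  0.        ,  0.        ,  0.        ,  0.        ]), 'eye': array([ 317.82816499, -626.5675494 ,  663.26064962]), 'orientation': array([-2.34127658, -0.02101908, -0.31220276])}
{'fx': 454.41529747290053, 'fy': 454.41529747290053, 'cx': 253.36688476878, 'cy': 182.7008095872093, 'dist_coeffs': array([-0.00564663,  0.        ,  0.        ,  0.        ,  0.        ]), 'eye': array([ 459.90175569,  -40.16991711, 1041.36543657]), 'orientation': array([-3.05823117e+00,  1.24207524e-03, -1.54922552e+00])}
```

View pics/side0.png

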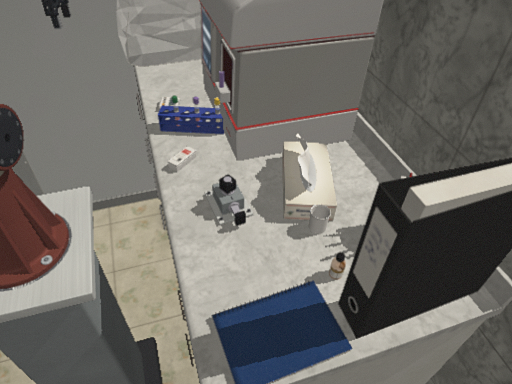

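View pics/top0.png

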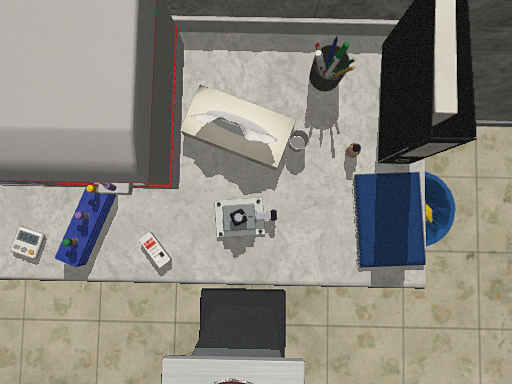

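The side view shows the block at about (230,200), the screw at (228,184) and the tab at (240,217). In the top view the screw is at (238,217) and the tab at (272,215). I'll enlarge both.

```bash
cat > h.py <<'E'
from bench import *
import cv2, numpy as np
from scipy.spatial.transform import Rotation as R
from scipy.optimize import least_squares
def cam(s,tool=None):
    K=np.array([[s["fx"],0,s["cx"]],[0,s["fy"],s["cy"]],[0,0,1]])
    if "eye" in s: Rw=R.from_euler("xyz",s["orientation"]).as_matrix(); e=np.array(s["eye"])
    else:
        T=np.eye(4);T[:3,:3]=R.from_euler("xyz",tool["eef_rot"]).as_matrix();T[:3,3]=tool["ee_pos"]
        T=T@s["T_tool_cam"];Rw=T[:3,:3];e=T[:3,3]
    return K,np.array(s["dist_coeffs"]),Rw,e
def ray(c,uv):
    K,d,Rw,e=c; p=cv2.undistortPoints(np.array([[uv]],float),K,d)[0,0]
    v=Rw@np.array([p[0],p[1],1]); return e,v/np.linalg.norm(v)
def tri(obs):
    A=0;b=0
    for c,uv in obs:
        e,v=ray(c,uv);M=np.eye(3)-np.outer(v,v);A=A+M;b=b+M@e
    X=np.linalg.solve(A,b); return X,[np.linalg.norm(np.cross(X-ray(c,u)[0],ray(c,u)[1])) for c,u in obs]
def onz(c,uv,z):
    e,v=ray(c,uv); return e+v*(z-e[2])/v[2]
def proj(c,P):
    K,d,Rw,e=c; return cv2.projectPoints(np.atleast_2d(P).astype(float),cv2.Rodrigues(Rw.T)[0],-Rw.T@e,K,d)[0][:,0]
E
python3 - <<'E'
from h import *
import pickle
S={n:snapshot(n) for n in("side","top")}; pickle.dump(S,open("s.pkl","wb"))
a=cv2.resize(S["side"]["color"][165:235,195:261],None,fx=6,fy=6,interpolation=cv2.INTER_CUBIC)
b=cv2.resize(S["top"]["color"][185:255,208:274+12],None,fx=5,fy=5,interpolation=cv2.INTER_CUBIC)
o=np.zeros((420,396+390,3),np.uint8);o[:,:396]=a;o[:350,396:]=b
cv2.imwrite("pics/z.png",o[:,:,::-1])
E
```

```text
(no output)
```

View pics/z.png

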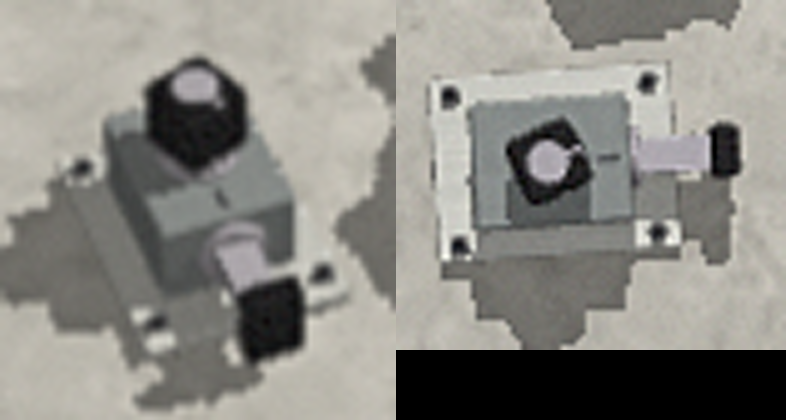

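The crop shows the square head turned about 20–30° from the block, with its pointer towards the tab. The tab, the bar and three plate screws can be seen in both views.

```bash
python3 - <<'E'
from h import *
import pickle
S=pickle.load(open("s.pkl","rb")); cs,ct=cam(S["side"]),cam(S["top"])
s=lambda x,y:(cs,(195+(x+.5)/6-.5,165+(y+.5)/6-.5)); t=lambda x,y:(ct,(208+(x-396+.5)/5-.5,185+(y+.5)/5-.5))
for n,a,b in[("disc",s(196,83),t(546,160)),("tab",s(270,318),t(725,150)),("hA",s(83,167),t(460,246)),("hB",s(155,323),t(658,232)),("hC",s(323,273),t(648,82))]:
    print(n,*[np.round(q,1) for q in tri([a,b])])
for n,p in[("h1",(450,97)),("h2",(648,82)),("h3",(658,232)),("h4",(460,246)),("c1",(430,80)),("c2",(666,62)),("c3",(682,243)),("c4",(443,262))]:
    print(n,np.round(onz(*t(*p),8),1))
print("disc z82",onz(*t(546,160),82),"ptr",onz(*t(576,150),82),"tab47",onz(*t(722,150),47))
for p in[(506,153),(560,118),(592,183),(540,203)]:print(onz(*t(*p),82)[:2])
# bystanders
print("beaker",onz(ct,(298,141),54),"bottle",onz(ct,(354,149),66),"box",onz(ct,(155,251),24))
o=observe();print(o["ee_pos"],o["eef_rot"],S and snapshot("wrist")["T_tool_cam"])
E
```

```text
disc [468.3  -5.8  83.6] [0.6 0.6]
tab [474.4 -83.   32.9] [0.2 0.2]
hA [429.7  34.5  12.8] [0.9 0.9]
hB [437.4 -54.4  11.5] [0.4 0.4]
hC [505.2 -48.6  12.2] [0.8 0.8]
h1 [495.9  41.4   8. ]
h2 [504.7 -48.5   8. ]
h3 [436.9 -54.4   8. ]
h4 [428.7  35.    8. ]
c1 [503.4  50.7   8. ]
c2 [513.9 -56.5   8. ]
c3 [432.2 -65.3   8. ]
c4 [421.3  42.5   8. ]
disc z82 [467.69406172  -5.60320095  82.        ] ptr [472.16700374 -18.13630862  82.        ] tab47 [473.9878238  -81.06344217  47.        ]
[470.27013332  11.31542538]
[485.4828359  -11.07517159]
[458.46288864 -25.19044102]
[449.6127487   -3.52124579]
beaker [ 636.38367784 -133.22667031   54.        ] bottle [ 619.31598905 -253.68208496   66.        ] box [388.03954841 177.99235131  24.        ]
[142.78708659 607.90124009 202.81531157] [-3.14000340e+00 -1.50110872e-04  2.91076602e+00] [[-3.63157122e-04 -9.50180613e-01 -3.11699648e-01  7.99993467e+01]
 [ 9.99999932e-01 -3.63426123e-04 -5.72238076e-05  2.40187919e-01]
 [-5.89068422e-05 -3.11699648e-01  9.50180681e-01 -1.69979889e+02]
 [ 0.00000000e+00  0.00000000e+00  0.00000000e+00  1.00000000e+00]]
```

```bash
python3 -m pendant '[[-0.8,-0.96,0,0,0,0],[-1.7,-2.03,0,0,0,0],[-2.6,-3.11,0,0,0,0],[-3.5,-4.18,0,0,0,0],[-4.5,-5.38,0,0,0,0]]' 0 40
python3 -m pendant '[[-0.9,-1.08,0,0,0,0],[-1.8,-2.15,0,0,0,0],[-2.7,-3.23,0,0,0,0],[-3.6,-4.30,0,0,0,0],[-4.5,-5.38,0,0,0,0]]'
python3 -m pendant '[[-0.8,-0.96,0,0,0,1],[-1.5,-1.8,0,0,0,2],[-2.2,-2.64,0,0,0,3],[-2.6,-3.12,0,0,0,4],[-2.72,-3.26,0,0,0,5]]'
python3 -m pendant '[[0,0,0,0,0,1],[0,0,0,0,0,2],[0,0,0,0,0,2.14],[0,0,0,0,0,2.14],[0,0,0,0,0,2.14]]'
python3 - <<'E'
from h import *
import pickle
o=observe();s=snapshot("wrist");pickle.dump((o,s),open("w.pkl","wb"));print(o)
cv2.imwrite("pics/w1.png",cv2.resize(s["color"],None,fx=1.5,fy=1.5)[:,:,::-1])
E
```

```text
time: 0.88
ee_pos: [269.5, 356.4, 203.9]
eef_rot: [3.141, 0.001, 2.912]
wrist_force: [0.5, 0.6, 0.0]
finger_gap: 1.006
grasp_force: 0.0
time: 1.5
ee_pos: [395.6, 105.4, 204.0]
eef_rot: [3.141, 0.001, 2.911]
wrist_force: [0.8, 0.7, -0.2]
finger_gap: 1.001
grasp_force: 0.0
time: 2.12
ee_pos: [471.6, -46.3, 203.7]
eef_rot: [-3.142, 0.0, 2.03]
wrist_force: [-0.1, 0.4, -0.6]
finger_gap: 1.0
grasp_force: 0.0
time: 2.75
ee_pos: [471.0, -44.7, 203.7]
eef_rot: [3.142, 0.0, 1.666]
wrist_force: [0.0, -0.7, 0.2]
finger_gap: 1.001
grasp_force: 0.0
{'time': 2.75, 'joint_positions': array([-2.43002211e-01, -1.15452559e-01,  1.96031697e+00, -3.54255355e-05,
        1.29664486e+00, -3.38337319e-01]), 'joint_vel': array([-0.00086965,  0.00102369, -0.0014829 , -0.00079627, -0.00022875,
        0.00724118]), 'tau': array([-1.23406577e-02, -2.52908653e+01, -3.02436304e+01, -9.93496615e-04,
        4.66002275e-04, -7.56088179e-03]), 'ee_pos': array([471.03099022, -44.66189265, 203.72440461]), 'eef_rot': array([3.14152531e+00, 5.98484163e-05, 1.66614102e+00]), 'wrist_force': array([ 0.0420542 , -0.72522272,  0.19334897]), 'torque': array([0.05878714, 0.03127263, 0.00450393]), 'grasp_force': 0.0, 'finger_gap': 1.0007356453099507}
```

View pics/w1.png

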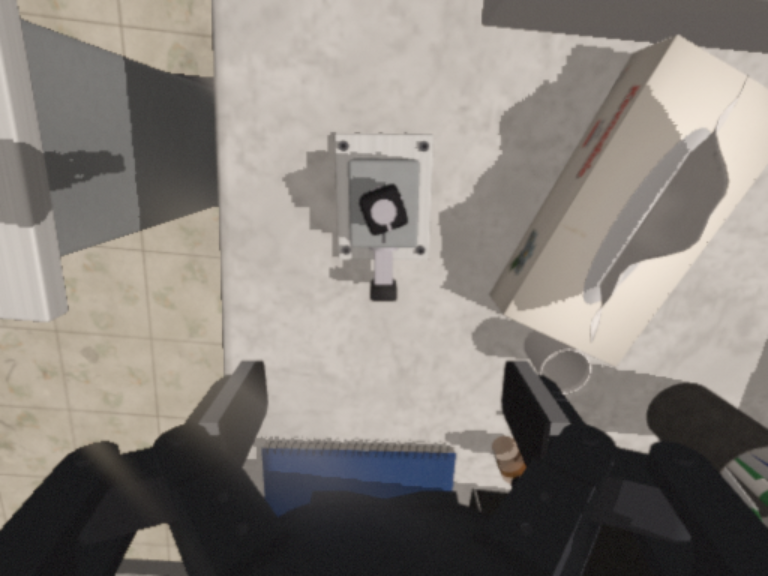

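The wrist view shows the block square to the image, with the screw at about (383,211)/1.5 and the tab at about (383,290)/1.5. I'll enlarge that part to measure it.

```bash
python3 - <<'E'
from h import *
import pickle
o,s=pickle.load(open("w.pkl","rb"))
cv2.imwrite("pics/w1z.png",cv2.resize(s["color"][85:205,215:295],None,fx=5,fy=5,interpolation=cv2.INTER_CUBIC)[:,:,::-1])
E
```

```text
(no output)
```

View pics/w1z.png

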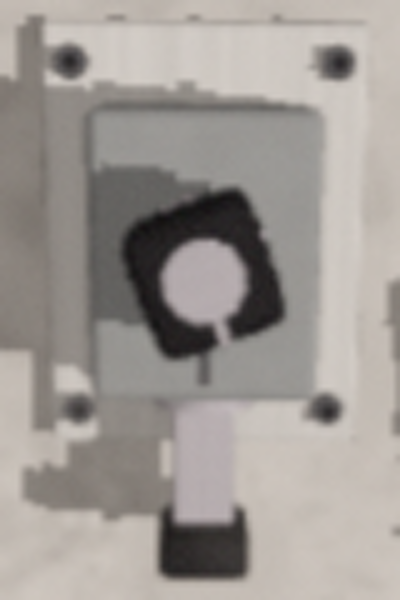

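```bash
python3 - <<'E'
from h import *
import pickle
o,s=pickle.load(open("w.pkl","rb")); w=cam(s,o)
S=pickle.load(open("s.pkl","rb")); cs,ct=cam(S["side"]),cam(S["top"])
a=lambda x,y:(w,(215+(x+.5)/5-.5,85+(y+.5)/5-.5))
sd=lambda x,y:(cs,(195+(x+.5)/6-.5,165+(y+.5)/6-.5)); t=lambda x,y:(ct,(208+(x-396+.5)/5-.5,185+(y+.5)/5-.5))
print("eye",w[3])
print("disc3",tri([a(204,281),sd(196,83),t(546,160)]))
print("disc wt",tri([a(204,281),sd(196,83)]))
for n,p in[("h1",(337,62)),("h2",(325,409)),("h3",(78,409)),("h4",(69,62))]: print(n,onz(*a(*p),8))
print("tab outer top",onz(*a(205,577),47),"inner edge",onz(*a(205,527),47),onz(*a(205,510),47))
print("tab tri",tri([a(205,550),sd(270,305),t(725,150)]))
C=np.array([onz(*a(*p),82)[:2] for p in[(123,247),(240,190),(285,313),(172,358)]]);print(C,C.mean(0))
for i in range(4):
    d=C[(i+1)%4]-C[i];print(np.hypot(*d),np.degrees(np.arctan2(d[1],d[0]))%90)
p=onz(*a(224,335),82)-onz(*a(204,281),82);print("ptr",np.degrees(np.arctan2(p[1],p[0])))
E
```

```text
eye [463.34362142  35.11725314 373.69915499]
disc3 (array([467.78878691,  -5.99518161,  83.85898124]), [np.float64(0.8540959847345994), np.float64(0.9909478533808049), np.float64(0.34288421931607627)])
disc wt (array([467.82073934,  -6.24366352,  83.98320185]), [np.float64(0.9023934026833004), np.float64(0.9023934026831906)])
h1 [496.36315834  41.44276315   8.        ]
h2 [504.41273372 -48.63366387   8.        ]
h3 [436.59652086 -55.0858453    8.        ]
h4 [428.45840357  34.97107403   8.        ]
tab outer top [474.77169501 -86.46177501  47.        ] inner edge [473.49368092 -73.00347826  47.        ] [473.06614916 -68.50125439  47.        ]
tab tri (array([474.46780264, -82.34931618,  39.01962009]), [np.float64(0.40101503516521425), np.float64(0.4773688702358012), np.float64(0.49572453882848644)])
[[449.20830181  -0.84720288]
 [472.67217785  13.18466091]
 [484.95152922 -11.50043104]
 [461.60497917 -23.55799469]] [467.10924701  -5.68024193]
27.3394711082235 30.88026169771769
27.570568258971285 26.44758786972313
26.276343740105126 27.314552858600536
25.87388015082505 28.62790298429185
ptr -64.14314731422466
```

Heights agree with the text: the head top comes out at 84 mm against 82 expected. The tab centre is about (474.3, -79.5), the screw axis about (467.4, -6.3) and the rack yaw 0.09. Now I'll move down onto the tab.

```bash
python3 -m pendant '[[-0.87,0,0.2,0,0,0],[-0.87,0,1.4,0,0,0],[-0.87,0,2.6,0,0,0],[-0.87,0,3.6,0,0,0],[-0.87,0,4.0,0,0,0]]' 0 40
python3 -m pendant '[[0,0,0.3,0,0,0],[0,0,0.55,0,0,0],[0,0,0.69,0,0,0],[0,0,0.69,0,0,0],[0,0,0.69,0,0,0]]' 
python3 -m pendant '[[0,0,0,0,0,0],[0,0,0,0,0,0],[0,0,0,0,0,0],[0,0,0,0,0,0],[0,0,0,0,0,0]]' 1 60
python3 -m pendant '[[0,0,0,0,0,0],[0,0,0,0,0,0],[0,0,0,0,0,0],[0,0,0,0,0,0],[0,0,0,0,0,0]]'
```

```text
time: 3.42
ee_pos: [472.1, -78.6, 41.2]
eef_rot: [-3.137, -0.002, 1.665]
wrist_force: [0.2, 0.7, 0.6]
finger_gap: 0.999
grasp_force: 0.0
time: 4.05
ee_pos: [474.9, -79.6, 16.8]
eef_rot: [3.14, 0.001, 1.665]
wrist_force: [-0.1, -0.0, 0.5]
finger_gap: 1.004
grasp_force: 0.0
time: 4.68
ee_pos: [473.5, -79.4, 16.5]
eef_rot: [-3.139, -0.0, 1.665]
wrist_force: [-3.5, 0.3, 5.3]
finger_gap: 0.235
grasp_force: 58.5
time: 5.3
ee_pos: [473.5, -79.4, 16.6]
eef_rot: [-3.139, -0.0, 1.665]
wrist_force: [-3.2, -1.1, 5.1]
finger_gap: 0.232
grasp_force: 58.5
```

```bash
python3 -m pendant '[[-0.15,0,0,0,0,0],[-0.3,0,0,0,0,0],[-0.45,0,0,0,0,0],[-0.6,0,0,0,0,0],[-0.75,0,0,0,0,0]]'
python3 -m pendant '[[-0.04,0,0,0,0,0],[-0.08,0,0,0,0,0],[-0.1,0,0,0,0,0],[-0.1,0,0,0,0,0],[-0.1,0,0,0,0,0]]'
```

```text
time: 5.92
ee_pos: [475.9, -106.9, 16.5]
eef_rot: [-3.139, -0.005, 1.664]
wrist_force: [-2.4, 7.6, 8.5]
finger_gap: 0.234
grasp_force: 59.2
time: 6.55
ee_pos: [476.3, -110.9, 16.5]
eef_rot: [-3.139, -0.005, 1.664]
wrist_force: [-3.7, 6.6, 7.8]
finger_gap: 0.235
grasp_force: 59.1
```

```bash
python3 -m pendant '[[-0.04,0,0,0,0,0],[-0.08,0,0,0,0,0],[-0.12,0,0,0,0,0],[-0.12,0,0,0,0,0],[-0.12,0,0,0,0,0]]'
python3 -m pendant '[[-0.03,0,0,0,0,0],[-0.06,0,0,0,0,0],[-0.1,0,0,0,0,0],[-0.1,0,0,0,0,0],[-0.1,0,0,0,0,0]]'
```

```text
time: 7.18
ee_pos: [476.4, -113.2, 16.5]
eef_rot: [-3.138, -0.01, 1.662]
wrist_force: [-3.0, 14.9, 10.7]
finger_gap: 0.231
grasp_force: 59.7
time: 7.8
ee_pos: [476.4, -113.4, 16.4]
eef_rot: [-3.138, -0.017, 1.66]
wrist_force: [-2.7, 23.7, 13.9]
finger_gap: 0.235
grasp_force: 60.5
```

The bar is against its stop: at 24 N there is no further travel. I'll ease off, release and rise.

```bash
python3 -m pendant '[[0.05,0,0,0,0,0],[0.1,0,0,0,0,0],[0.15,0,0,0,0,0],[0.17,0,0,0,0,0],[0.17,0,0,0,0,0]]'
python3 -m pendant '[[0,0,0,0,0,0],[0,0,0,0,0,0],[0,0,0,0,0,0],[0,0,0,0,0,0],[0,0,0,0,0,0]]' 0
python3 -m pendant '[[0,0,-0.5,0,0,0],[0,0,-1.5,0,0,0],[0,0,-2.7,0,0,0],[0,0,-3.5,0,0,0],[0,0,-3.5,0,0,0]]'
python3 -m pendant '[[0.7,0,0,0,0,0],[1.7,0,0,0,0,0],[1.7,0,0,0,0,0],[1.7,0,0,0,0,0],[1.7,0,0,0,0,0]]'
python3 - <<'E'
from h import *
import pickle
o=observe();s=snapshot("wrist");pickle.dump((o,s),open("w2.pkl","wb"));w=cam(s,o)
p=proj(w,[467.4,-6.3,82])[0];q=proj(w,[477,-116,47])[0];print(o["ee_pos"],o["eef_rot"],p,q)
x0=int(p[0])-75;y0=int(min(p[1],q[1]))-60;y0=max(y0,0);print(x0,y0)
cv2.imwrite("pics/w2z.png",cv2.resize(s["color"][y0:y0+150,x0:x0+150],None,fx=4,fy=4,interpolation=cv2.INTER_CUBIC)[:,:,::-1])
E
```

```text
time: 8.43
ee_pos: [476.5, -113.1, 16.5]
eef_rot: [-3.139, -0.004, 1.664]
wrist_force: [-3.3, 5.8, 7.6]
finger_gap: 0.237
grasp_force: 59.1
time: 9.05
ee_pos: [477.7, -115.3, 16.1]
eef_rot: [3.142, 0.0, 1.664]
wrist_force: [-0.4, -0.3, -0.3]
finger_gap: 1.001
grasp_force: 0.0
time: 9.68
ee_pos: [480.4, -116.3, 159.6]
eef_rot: [3.135, 0.004, 1.665]
wrist_force: [0.1, -0.4, -0.6]
finger_gap: 0.998
grasp_force: 0.0
time: 10.3
ee_pos: [471.1, -48.2, 155.6]
eef_rot: [-3.141, 0.0, 1.664]
wrist_force: [-0.7, 0.1, -1.0]
finger_gap: 1.0
grasp_force: 0.0
[471.14474304 -48.24502158 155.55388391] [-3.14074527e+00  6.32595106e-05  1.66369501e+00] [256.04662251 144.50605704] [255.51264597 236.11453645]
181 84
```

View pics/w2z.png

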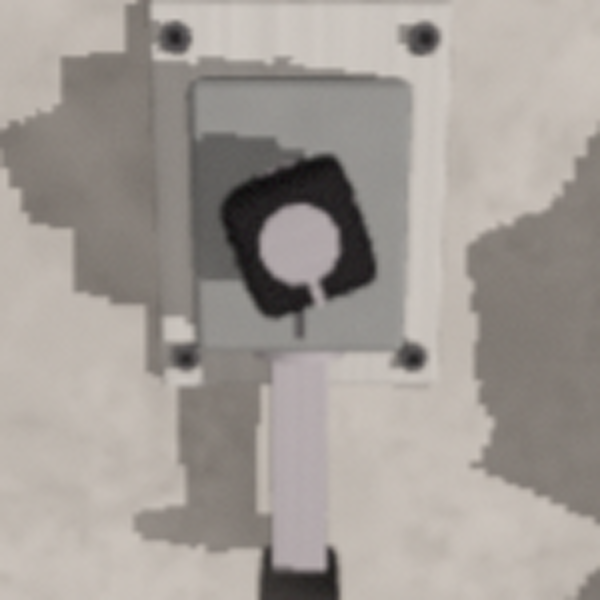

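The bar is drawn out, with the tab now below (300,560). The head centre is at (299,242), its flats are turned 21.5° counter-clockwise from the tool, and the position matches the prediction within 1 mm.

```bash
python3 -m pendant '[[0.5,0,0,0,0,-0.8],[1.05,0.01,0,0,0,-1.6],[1.05,0.01,0,0,0,-2.17],[1.05,0.01,0,0,0,-2.17],[1.05,0.01,0,0,0,-2.17]]'
python3 -m pendant '[[0,0,0.6,0,0,0],[0,0,1.4,0,0,0],[0,0,2.1,0,0,0],[0,0,2.5,0,0,0],[0,0,2.64,0,0,0]]'
python3 -m pendant '[[0,0,0,0,0,0],[0,0,0,0,0,0],[0,0,0,0,0,0],[0,0,0,0,0,0],[0,0,0,0,0,0]]' 1 40
python3 -m pendant '[[0,0,0,0,0,0],[0,0,0,0,0,0],[0,0,0,0,0,0],[0,0,0,0,0,0],[0,0,0,0,0,0]]'
python3 -c "
from bench import *
o=observe();print(o['torque'],o['joint_positions'])"
```

```text
time: 10.98
ee_pos: [467.9, -6.2, 156.1]
eef_rot: [3.142, 0.0, 2.041]
wrist_force: [-0.3, 0.4, 0.6]
finger_gap: 1.002
grasp_force: 0.0
time: 11.6
ee_pos: [467.2, -5.8, 49.7]
eef_rot: [-3.14, -0.001, 2.042]
wrist_force: [0.2, 0.4, 0.2]
finger_gap: 1.001
grasp_force: 0.0
time: 12.22
ee_pos: [466.8, -6.5, 51.6]
eef_rot: [-3.138, 0.0, 2.044]
wrist_force: [-3.8, -2.9, 7.0]
finger_gap: 0.323
grasp_force: 38.9
time: 12.85
ee_pos: [466.8, -6.6, 51.6]
eef_rot: [-3.138, 0.0, 2.044]
wrist_force: [-5.9, -2.1, 8.3]
finger_gap: 0.324
grasp_force: 38.9
[-0.47948084  0.87187241 -0.05736869] [-0.16288257  0.07783997  2.08879113 -0.00280975  0.97742502 -0.63471521]
```

```bash
t(){ python3 -c "
from bench import *
o=observe();print('TQ',o['torque'].round(3),'j6',o['joint_positions'][5].round(4))"; }
python3 -m pendant '[[0,0,0,0,0,0.8],[0,0,0,0,0,1.6],[0,0,0,0,0,2.4],[0,0,0,0,0,3.2],[0,0,0,0,0,4]]' - 60; t
python3 -m pendant '[[0,0,0,0,0,0.5],[0,0,0,0,0,1],[0,0,0,0,0,1.5],[0,0,0,0,0,2],[0,0,0,0,0,2.5]]'; t
```

```text
time: 13.48
ee_pos: [466.9, -6.6, 51.8]
eef_rot: [-3.14, 0.003, 1.342]
wrist_force: [-5.5, -2.7, 8.1]
finger_gap: 0.312
grasp_force: 58.5
TQ [-0.429  0.923  0.105] j6 0.0676
time: 14.1
ee_pos: [467.0, -6.6, 51.8]
eef_rot: [-3.141, 0.003, 0.907]
wrist_force: [-4.6, -3.0, 7.5]
finger_gap: 0.312
grasp_force: 58.5
TQ [-0.441  0.91   0.113] j6 0.5023
```

```bash
t(){ python3 -c "
from bench import *
o=observe();print('TQ',o['torque'].round(3),'j6',o['joint_positions'][5].round(4))"; }
for i in 1 2 3; do python3 -m pendant '[[0,0,0,0,0,0.3],[0,0,0,0,0,0.6],[0,0,0,0,0,0.9],[0,0,0,0,0,1.0],[0,0,0,0,0,1.0]]' | egrep "rot|force"; t; done
```

```text
eef_rot: [3.142, 0.003, 0.735]
wrist_force: [-4.7, -1.7, 8.2]
grasp_force: 58.6
TQ [-0.439  0.863 -0.021] j6 0.6742
eef_rot: [3.141, 0.003, 0.561]
wrist_force: [-5.8, -3.3, 8.0]
grasp_force: 58.6
TQ [-0.549  0.88   0.014] j6 0.8487
eef_rot: [3.14, 0.003, 0.386]
wrist_force: [-4.5, -3.2, 6.7]
grasp_force: 58.6
TQ [-0.514  0.827  0.004] j6 1.0233
```

```bash
t(){ python3 -c "
from bench import *
o=observe();print('TQ',o['torque'].round(3),'j6',o['joint_positions'][5].round(4))"; }
for i in 1 2; do python3 -m pendant '[[0,0,0,0,0,0.3],[0,0,0,0,0,0.6],[0,0,0,0,0,0.9],[0,0,0,0,0,1.0],[0,0,0,0,0,1.0]]' | egrep "rot|force"; t; done
```

```text
eef_rot: [3.139, 0.003, 0.214]
wrist_force: [-4.1, -2.2, 8.0]
grasp_force: 58.7
TQ [-0.442  0.823  0.489] j6 1.1961
eef_rot: [3.14, -0.003, 0.039]
wrist_force: [1.4, -1.7, 5.8]
grasp_force: 68.4
TQ [-0.194 -0.247  1.204] j6 1.3702
```

The torque jumped, so the screw has seated. I'll photograph the head while it is pressed against the stop to fix the seated angle.

```bash
python3 - <<'E'
from h import *
import pickle
o=observe();s=snapshot("wrist");pickle.dump((o,s),open("w3.pkl","wb"));w=cam(s,o)
p=proj(w,[467.4,-6.3,82])[0];print(o["ee_pos"],o["eef_rot"],p)
x0=int(p[0])-60;y0=max(int(p[1])-60,0);print(x0,y0)
cv2.imwrite("pics/w3z.png",cv2.resize(s["color"][y0:y0+120,x0:x0+120],None,fx=5,fy=5,interpolation=cv2.INTER_CUBIC)[:,:,::-1])
E
```

```text
[469.49680877  -6.29007337  51.86603826] [ 3.13955525 -0.00334197  0.03946112] [256.335658   247.74056835]
196 187
```

View pics/w3z.png

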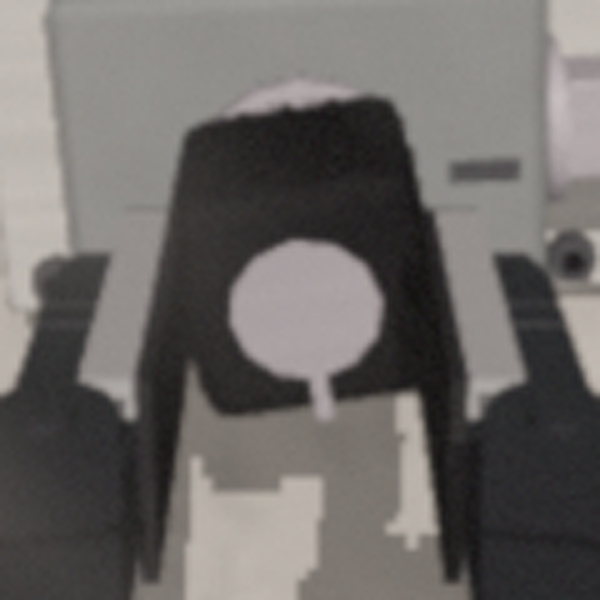

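The head sits between the pads but has lagged the gripper by about 8°: front top edge (230,413)–(415,388), pointer end (323,416). I'll work out the seated angle.

```bash
cat > ang.py <<'E'
from h import *
import pickle
def meas(f,k,x0,y0,edge,disc,ptr,z=82):
    o,s=pickle.load(open(f,"rb"));w=cam(s,o)
    g=lambda q:onz(w,(x0+(q[0]+.5)/k-.5,y0+(q[1]+.5)/k-.5),z)[:2]
    a,b=map(g,edge);d=b-a;e=g(ptr)-g(disc)
    print("edge",np.degrees(np.arctan2(d[1],d[0])),np.hypot(*d),"ptr",np.degrees(np.arctan2(e[1],e[0])),"disc",g(disc),"tool yaw",np.degrees(o["eef_rot"][2]))
E
python3 - <<'E'
from ang import *
meas("w3.pkl",5,196,187,((230,413),(415,388)),(306,309),(323,416))
meas("w2.pkl",4,181,84,((275,316),(370,280)),(299,242),(319,295))
E
```

```text
edge -78.95666975139468 22.311767097650147 ptr -169.6898708602109 disc [466.97707349  -6.58761224] tool yaw 2.260955851301296
edge 26.37097110883323 23.091765883354245 ptr -64.00625640621075 disc [466.77016218  -6.01681826] tool yaw 95.32270221174448
```

```bash
t(){ python3 -c "
from bench import *
o=observe();print('TQ',o['torque'].round(3),'yaw',(o['eef_rot'][2]*57.2958).round(2))"; }
python3 -m pendant '[[0,0,0,0,0,-0.5],[0,0,0,0,0,-1],[0,0,0,0,0,-1.5],[0,0,0,0,0,-1.8],[0,0,0,0,0,-1.8]]' | egrep "force"; t
python3 -m pendant '[[0,0,0,0,0,0.1],[0,0,0,0,0,0.2],[0,0,0,0,0,0.3],[0,0,0,0,0,0.4],[0,0,0,0,0,0.4]]' | egrep "force"; t
for i in 1 2 3 4; do python3 -m pendant '[[0,0,0,0,0,0.04],[0,0,0,0,0,0.08],[0,0,0,0,0,0.12],[0,0,0,0,0,0.16],[0,0,0,0,0,0.2]]' | egrep "wrist_force"; t; done
```

```text
wrist_force: [0.3, 0.2, 7.2]
grasp_force: 62.5
TQ [-0.03  -0.085  0.042] yaw 19.9
wrist_force: [0.1, -1.3, 6.7]
grasp_force: 62.4
TQ [-0.139 -0.095 -0.01 ] yaw 15.88
wrist_force: [0.3, -0.4, 6.2]
TQ [-0.128 -0.082  0.091] yaw 13.89
wrist_force: [0.6, -1.1, 6.6]
TQ [-0.258 -0.16   0.088] yaw 11.89
wrist_force: [1.6, -2.6, 5.1]
TQ [-0.23  -0.122  0.046] yaw 9.89
wrist_force: [0.3, -1.4, 5.4]
TQ [-0.264 -0.104  0.078] yaw 7.9
```

The head stayed cocked in the grip. I'll regrip square to it and find the seat again gently.

```bash
t(){ python3 -c "
from bench import *
o=observe();print('TQ',o['torque'].round(3),'yaw',(o['eef_rot'][2]*57.2958).round(2),'t',o['time'],o['grasp_force'],o['finger_gap'])"; }
python3 -m pendant '[[0,0,0,0,0,0],[0,0,0,0,0,0],[0,0,0,0,0,0],[0,0,0,0,0,-0.5],[0,0,0,0,0,-0.86]]' 0 >/dev/null; t
python3 -m pendant '[[0,0,0,0,0,0],[0,0,0,0,0,0],[0,0,0,0,0,0],[0,0,0,0,0,0],[0,0,0,0,0,0]]' 1 60 >/dev/null; t
python3 -m pendant '[[0,0,0,0,0,0.04],[0,0,0,0,0,0.08],[0,0,0,0,0,0.12],[0,0,0,0,0,0.16],[0,0,0,0,0,0.2]]' |grep wrist; t
python3 -m pendant '[[0,0,0,0,0,0.04],[0,0,0,0,0,0.08],[0,0,0,0,0,0.12],[0,0,0,0,0,0.16],[0,0,0,0,0,0.2]]' |grep wrist; t
```

```text
TQ [ 0.007 -0.035  0.008] yaw 16.78 t 21.65 0.0 0.9975825825405379
TQ [-0.685  0.228  0.023] yaw 16.7 t 22.275 58.61792206764221 0.3158089437929682
wrist_force: [-1.7, -4.7, 5.0]
TQ [-0.867  0.237  0.31 ] yaw 14.73 t 22.9 58.58533322811127 0.3170179998542908
wrist_force: [-1.1, -4.3, 6.0]
TQ [-0.89   0.232  0.923] yaw 12.88 t 23.525 58.49401652812958 0.3152497467058991
```

Seat onset is at tool yaw ≈ 15.3° with the grip square. I'll check on unloading that nothing slipped, then back off to yaw ≈ 105.3°.

```bash
t(){ python3 -c "
from bench import *
o=observe();print('TQ',o['torque'].round(3),'yaw',(o['eef_rot'][2]*57.2958).round(2),'t',o['time'],o['grasp_force'],o['finger_gap'])"; }
python3 -m pendant '[[0,0,0,0,0,-0.05],[0,0,0,0,0,-0.1],[0,0,0,0,0,-0.15],[0,0,0,0,0,-0.15],[0,0,0,0,0,-0.15]]' |grep wrist; t
python3 -m pendant '[[0,0,0,0,0,-0.05],[0,0,0,0,0,-0.1],[0,0,0,0,0,-0.1],[0,0,0,0,0,-0.1],[0,0,0,0,0,-0.1]]' |grep wrist; t
```

```text
wrist_force: [-1.9, -4.4, 5.8]
TQ [-0.833  0.29   0.48 ] yaw 14.29 t 24.15 58.56442093849182 0.31788781725352167
wrist_force: [-1.7, -5.6, 5.9]
TQ [-0.885  0.221  0.109] yaw 15.21 t 24.775 58.76149356365204 0.3136309904958914
```

```bash
t(){ python3 -c "
from bench import *
o=observe();print('TQ',o['torque'].round(3),'yaw',(o['eef_rot'][2]*57.2958).round(2),'t',o['time'],o['grasp_force'],o['finger_gap'])"; }
python3 -m pendant '[[0,0,0,0,0,-0.9],[0,0,0,0,0,-1.8],[0,0,0,0,0,-2.7],[0,0,0,0,0,-3.6],[0,0,0,0,0,-4.5]]' |grep wrist; t
python3 -m pendant '[[0,0,0,0,0,-0.9],[0,0,0,0,0,-1.8],[0,0,0,0,0,-2.7],[0,0,0,0,0,-3.6],[0,0,0,0,0,-4.1]]' |grep wrist; t
python3 -m pendant '[[0,0,0,0,0,-0.2],[0,0,0,0,0,-0.4],[0,0,0,0,0,-0.44],[0,0,0,0,0,-0.44],[0,0,0,0,0,-0.44]]' |grep wrist; t
python3 - <<'E'
from h import *
import pickle
o=observe();s=snapshot("wrist");pickle.dump((o,s),open("w4.pkl","wb"));w=cam(s,o)
p=proj(w,[467.4,-6.3,82])[0];x0=int(p[0])-60;y0=max(int(p[1])-60,0);print(x0,y0)
a=cv2.resize(s["color"][y0:y0+100,x0:x0+120],None,fx=5,fy=5,interpolation=cv2.INTER_CUBIC)
cv2.imwrite("pics/w4z.png",a[:,:,::-1])
c=snapshot("side")["color"],snapshot("top")["color"]
cv2.imwrite("pics/fin.png",np.vstack([cv2.resize(c[0][100:300,130:390],None,fx=1.5,fy=1.5),cv2.resize(c[1][100:300,130:390],None,fx=1.5,fy=1.5)])[:,:,::-1])
E
```

```text
wrist_force: [-3.4, -1.9, 7.5]
TQ [-0.552  0.495 -0.105] yaw 60.42 t 25.4 59.275333462574054 0.31562905960919957
wrist_force: [-4.8, -2.6, 9.1]
TQ [-0.432  0.887 -0.088] yaw 101.31 t 26.025 59.59979816352643 0.31948676996593195
wrist_force: [-6.7, -1.9, 10.0]
TQ [-0.448  0.85  -0.025] yaw 105.54 t 26.65 59.58638625496093 0.316336843321688
196 187
```

View pics/w4z.png

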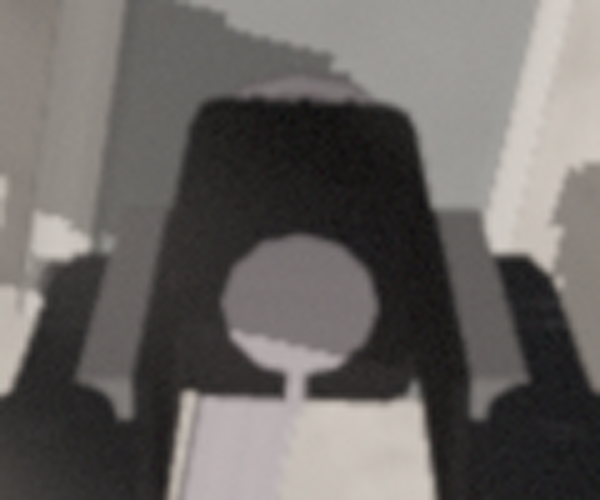

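View pics/fin.png

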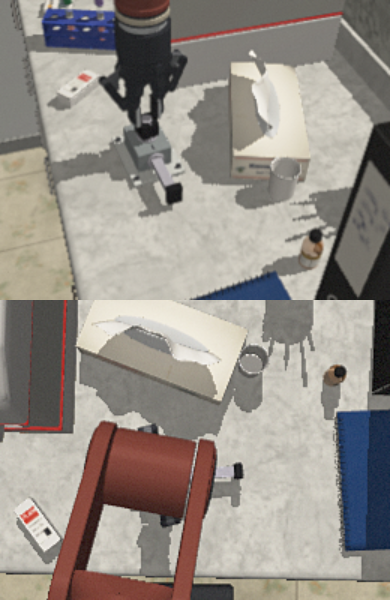

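The bar is still out, the bystanders stand where they were, and the head sits square in the grip. As a cross-check, I'll measure the head angle the same way as in the seated picture.

```bash
python3 - <<'E'
from ang import *
meas("w4.pkl",5,196,187,((225,394),(400,397)),(300,303),(294,400))
meas("w3.pkl",5,196,187,((230,413),(415,388)),(306,309),(323,416))
# rear (upper-rim-hidden) check: rectify head top at z=82 and fit edge by threshold
for f in("w3.pkl","w4.pkl"):
    o,s=pickle.load(open(f,"rb"));w=cam(s,o);g=s["color"].astype(int)
    a=g[187:307,196:316].sum(2)
    pts=[]
    for u in range(48,78):
        col=a[:,u]; r=[v for v in range(70,92) if col[v]<150<=col[v+1]]
        if r: v=r[-1]; pts.append((u+196,v+187+(150-col[v])/(col[v+1]-col[v])))
    P=np.array([onz(w,q,82)[:2] for q in pts]);c=P-np.median(P,0);k=np.hypot(*c.T)<14;c=P[k]-P[k].mean(0)
    d=np.linalg.svd(c)[2][0];print(f,len(P),np.degrees(np.arctan2(d[1],d[0])),np.abs(c@[-d[1],d[0]]).max(),np.degrees(o["eef_rot"][2])-90)
E
```

```text
edge 14.480279565897831 20.724866458826643 ptr -77.63577596978746 disc [466.81433141  -6.34483418] tool yaw 105.53862002825687
edge -78.95666975139468 22.311767097650147 ptr -169.6898708602109 disc [466.97707349  -6.58761224] tool yaw 2.260955851301296
w3.pkl 24 -78.20923138862072 0.3309187325658357 -87.73904414869871
w4.pkl 23 12.62644232201403 0.1925984425973327 15.538620028256872
```

Picture and torque agree on a quarter turn within 1–3°, so I'm handing in.

```bash
python3 -c "
from bench import *
print(sign_off())"
```

```text
the job is handed in; nothing more can be done
None
```

I drew the bar out to its stop, seated the thumbscrew and backed it off a quarter turn; camera checks agree with 90° to within about 3°. I handed the job in with the gripper still holding the screw, and the beaker, bottle and slide box look undisturbed.

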